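# Free the jammed transformer can

### The arm

A 6-joint arm with a two-finger parallel gripper is mounted at the origin on the work surface. World frame = base frame: x ahead of the robot, y to its left, z up, the work surface at z = 0. Lengths are in m, angles in degrees, forces in N, time in s.
With the tool pointing down it reaches from about 0.25 to 0.725 m from the base axis. Payload 9.7 kg.
Tool frame: the origin (TCP) lies where the fingers leave the gripper's body, on its centre line; the fingertips stand 73 mm ahead of it and the grasp point (between the pads) lies 54 mm ahead of it; y points along the fingers, x is the direction in which the jaws open and shut, and the axes are right-handed (so a half turn about y gives the same grasp; the last joint's range is limited). The gripper opens to 85 mm and grips with 20 to 120 N. Pads are 22 mm wide; open, the fingers measure 114 mm over their backs; the gripper's body (76 mm by 85 mm) begins 54 mm behind the grasp point. The pads swing forward as they close: fully open they stand 13 mm farther back than shut.
Start: joints at [69.041, 4.979, 10.078, 95.1, 0, 90], TCP at [0.197, 0.514, 0.304] pointing down, gripper open.
Joint ranges: [-179.16, 179.16], [-48.56, 103.87], [-65.8, 70.77], [-126.05, 130.52], [-82.76, 87.17], [-180, 180]. Speed limits (degrees/s): [127.2, 127.2, 147.25, 180, 180, 180].

### API

Orientations are given as [roll, pitch, yaw] about the fixed x, y, z axes, in that order (R = Rz(yaw) Ry(pitch) Rx(roll)).
In Python, from workcell import sensors, imaging, bot, models gives the robot as it stands.
- The arm moves only by the tool arm_command, never from a script. Its argument "rows" is one flat list of numbers, 7 for each row, row after row: the shift along the tool's x, y, z in cm, then the turn, a rotation vector about the tool's x, y, z in degrees, then the gripper's target within -1 to 1 (fully open at 1, half-way at 0, shut at -1). A call has 1 to 12 rows; each row is the pose to reach, as a shift and turn from the pose commanded when the call began, along the tool's axes at that moment; what a row does not reach only later rows make up. A row lasts 1/12 s, in which the tool goes at most 41.7 mm and 7.16 degrees, less where a joint would pass 70% of its speed; a pose out of reach is approached as far as the arm can. A call with a gripper value outside its range is refused whole. The fingers move at their own pace and stop on an object; "force" is the grip in N (left out, the last holds). Time passes only in rows, so rows that repeat a pose let the fingers close. It gives the time, the measured TCP pose, the force and the opening at its end, in the units of the state.
- sensors.get_obs(): the state, without advancing time (a new reading comes with each control period).
- imaging.camera(name): name is "scene" or "top" or "wrist"; returns a dict with "pixels" (420x560x3 uint8, blue, green, red), "z_map" (420x560 float32, m along the optical axis (not along the pixel's ray), 0 where there is no reading), "camera_matrix" (3x3 intrinsics, pixels), "D" ([k1, k2, p1, p2, k3] as OpenCV has them; the pictures are not rectified), "world_from_camera" (4x4, takes a point from camera to world coordinates). Camera axes: x right, y up, looking along -z (the intrinsics and any distortion apply to the point x, -y, -z); pixel columns grow to the right and rows downward; lengths in m; the calibration is good to about 2 mm. A picture is of the moment at which its call begins.
- bot.job_done(): hands the job in, once; it reports no verdict.
Trained networks look in the newest picture that a camera, given by its name, has taken for a name from the list of things; names that differ only in an ending like _2 or _b are one class to them, and where a whole thing is asked for, a point or a joint stands for the part that bears it (a point fixed in the world has none). Each returns a list of dicts, best first, with "conf" (0 to 1); they miss things now and then, are a little off and sometimes report something else, mostly with a low value. They report only what shows in the picture. A call takes as long as a camera call.
- models.search_frame(thing, camera): "extent" ([centre column, centre row, width, height] in pixels, round what is visible of it).
- models.spot_point(thing, camera): "location" ([column, row] in pixels: a listed point, or the origin of a listed thing).
The state is a dict: "time": time; "q": joint angles; "qd": joint speeds; "joint_efforts": joint torques, N m; "ee_pos": TCP position; "tcp_rot": TCP orientation; "wrist_force": force on the tool from outside, world axes, zero at the start; "torque": the same for the moment, N m; "opening": finger opening in m.
Only numpy, scipy, OpenCV 4.12 (cv2) and the standard library are available. Lean on these libraries where they do the work, as an engineer would, in place of code of your own. Each camera call takes 0.05 s, during which the arm holds its last target.

### The job

Two transformer cans have arrived nested and stuck together. Carry the pair by the side handle and slide its square foot fully home under the lips of the grey holder, let go, then take the inner can by its standing rim and twist it while pulling lightly until it comes free. Set the inner can down gently, upright in the steel tray, leaving the outer can home in the holder and the other things on the bench where they are.

Things in the scene. Friction and masses are not known exactly. Their poses are not given: they have to be found in the camera images.
- base_center (a point): Outer can, loose, aluminium, 0.45 kg: a square foot 140 x 140 x 8 mm carries a round wall, 119 mm outside diameter, 4 mm thick, rim 80 mm above the foot's underside. Point: on its axis, 40 mm above the underside. z is the axis, up; x and y are square to the foot's edges; the handle is on its -x side.
- base_handle (a point): Centre of the outer can's side handle: a flat upright bar 10 mm thick (along the can's x), 70 mm long (y), 22 mm high, 97 mm from the axis on the -x side, 78 mm above the underside. 32 mm free between bar and wall. Two low arms 10 mm thick at y = +/-30 mm join it to the wall, 50 mm free between them. Axes as the outer can.
- inner_center (a point): Inner can, loose, aluminium cup 108 mm high, 0.28 kg, standing inside the outer can with its underside 8 mm above the outer's. Point: on its axis, 54 mm above its underside; z up. A flange 117 mm across and 4 mm thick surrounds it, its top 78 mm above its underside. The underside is flat, 90 mm across.
- inner_rim (a point): Centre of the inner can's mouth, on its axis at rim level, 108 mm above its underside. Between the flange and this level a plain round wall stands up 30 mm: 90 mm outside and 74 mm inside diameter, 8 mm thick; open and empty inside. Axes as the inner can.
- holder: Fixed grey holder. Origin on the bench where the outer can's axis is when fully home. The foot slides in on the bench along its +x, handle trailing (can's x along the holder's x). Two rails, 147 mm between them, carry lips over the foot's side edges (underside 12, top 18 mm high) from x = -5 mm on. The foot can then neither rise over 4 mm nor turn, but can slide back out.
- tray: Fixed shallow steel tray, 170 x 170 mm, walls 4 mm thick and 12 mm high, floor 4 mm thick. Origin: centre of its underside, on the bench; x and y along its sides.
- screwdriver: Bystander, loose: 170 mm screwdriver lying along x; leave it alone. Origin at its underside's centre.
- capacitor: Bystander, loose: black can capacitor, 34 mm across, 55 mm high, standing; leave it alone. Origin at its underside's centre.
- screw_bin: Bystander, loose: open grey bin 100 x 130 x 50 mm; leave it alone. Origin at its underside's centre.
- wrench: Bystander, loose: 180 mm wrench lying along x; leave it alone. Origin at its underside's centre.
- base_rim (a point): Centre of the outer can's mouth, at rim level. Under the rim, out of sight below the inner can's flange, three tabs point inwards with three equal gaps between them. Pulling on the inner can while the outer is not held down only lifts both. Axes as the outer can.
- inner_ribs (a point): On the inner can's axis, 57 mm above its underside: level of the tops of its three ribs (out to 104 mm across). They are caught under the outer can's tabs: 3 mm of lift (7 in the holder), then a hard stop. It lifts out where the ribs meet the gaps: each 36 degrees of turn wide, 120 apart, the next one starting 10 to 75 degrees away, either way, where is not known. It must rise 80 mm to be clear.
- holder_stop (a point): Middle of the holder's back stop face, 70 mm along x from its origin, where the foot ends when fully home; the stop is 24 mm high. Axes as the holder.
- holder_mouth (a point): Point on the bench 105 mm before the holder's origin (its -x side): with the outer can's axis here the foot lies wholly in front of the rails, whose flared ends start 35 mm before the origin. Axes as the holder.

How it is judged (in metres and radians):
On the way, in this order (a step that is already met when the one before it is completed fails the run):
1. the nested pair is home in the holder, let go, the inner can still in it (x of base_center in the frame of holder above -0.015 m and y of base_center in the frame of holder between -0.01 and 0.01 m and height (world z) of base_center below 0.046 m and angle between base_center's own z axis and vertical below 0.06 rad and horizontal distance between inner_center and base_center below 0.012 m and z of inner_center in the frame of base_center below 0.032 m and contact force between the fingers and base_can below 0.2 N), for 0.1 s.
2. the inner can is drawn clear above the outer can, which stays in the holder (x of base_center in the frame of holder above -0.015 m and y of base_center in the frame of holder between -0.01 and 0.01 m and height (world z) of base_center below 0.046 m and angle between base_center's own z axis and vertical below 0.06 rad and z of inner_center in the frame of base_center above 0.093 m), for 0.05 s.
At the end, for the whole second after the job is handed in: The outer can is home in the holder (within 15 mm of the stop, within 10 mm sideways, foot flat within 3 degrees); the inner can stands upright (within 3 degrees) on the tray's floor, its axis within 30 mm of the tray's centre along each of its sides; both at rest (x of base_center in the frame of holder above -0.015 m and y of base_center in the frame of holder between -0.01 and 0.01 m and height (world z) of base_center below 0.046 m and angle between each of base_center, inner_center's own z axis and vertical below 0.06 rad and x of inner_center in the frame of tray between -0.03 and 0.03 m and y of inner_center in the frame of tray between -0.03 and 0.03 m and height (world z) of inner_center below 0.064 m and linear speed of each of inner_can, base_can below 0.02 m/s); the robot touches nothing.
It fails at once if the inner can is dropped (falls faster than 0.6 m/s out of the fingers) (contact force between the fingers and inner_can below 0.05 N and contact force between the fingers and base_can below 0.05 N and linear speed of inner_can above 0.6 m/s).
It fails at once if another thing on the bench is pushed away by more than 30 mm (distance of any of screwdriver, capacitor, screw_bin, wrench from where it was at the start of the episode above 0.03 m).
It also fails if it takes over 72 s, if anything falls off the work surface, if the arm or the gripper's body presses on something with over 40 N, if the wrist force passes 120 N, or if a joint passes its speed limit or range.

## Working session

There is one attempt and no reset: what is moved stays moved. The work goes in short steps, Python scripts to look and compute and a tool call to move; the robot and the scene stay as the last step left them, time stands still between calls to the robot, and variables do not carry over. Pictures are saved under pics/ and viewed, and the job is handed in when it is done.

Besides the shell and the picture viewer there is one more tool, called after "Emit:" by a JSON object that holds its "method" and its "body". arm_command: Moves the arm, as the interface text tells. Its arguments: {"type":"object","properties":{"rows":{"type":"array","items":{"type":"number"}},"force":{"type":"number"}},"required":["rows"]}

```bash
ls; mkdir -p pics
python3 - <<'E'
from workcell import sensors, imaging, bot, models
import cv2,numpy as np
print(sensors.get_obs())
for c in ["scene","top","wrist"]:
    d=imaging.camera(c); cv2.imwrite(f"pics/{c}0.png",d["pixels"])
    print(c,d["camera_matrix"].tolist(),d["D"],np.round(d["world_from_camera"],4).tolist())
    for t in ["base_center","base_handle","inner_rim","holder","holder_stop","holder_mouth","tray","screwdriver","capacitor","screw_bin","wrench"]:
        r=models.spot_point(t,c)[:2]; print(t,[(np.round(x["location"],1).tolist(),round(x["conf"],2)) for x in r])
E
```

```text
pics
{'time': 0.0, 'q': array([6.90402653e+01, 5.00857994e+00, 1.00347355e+01, 9.50993074e+01,
       1.30943598e-04, 9.00001941e+01]), 'qd': array([-0.03012271, -0.03466085,  0.01798685, -0.12424493, -0.00302667,
       -0.02110766]), 'joint_efforts': array([ 4.20483586e-03, -5.20382953e+01,  4.64804649e+01,  1.62023969e-02,
       -4.06908640e-07, -6.05798078e-06]), 'ee_pos': array([0.19669229, 0.51348057, 0.30320971]), 'tcp_rot': array([-8.99998693e+01,  7.31518394e-02,  6.90400712e+01]), 'wrist_force': array([0.09454808, 0.05095399, 0.29695193]), 'torque': array([ 0.00208814,  0.0064922 , -0.00970323]), 'opening': 0.08518204542832161}
scene [[417.1242314725243, 0.0, 280.72337947104927], [0.0, 417.1242314725243, 216.91662794745625], [0.0, 0.0, 1.0]] [-0.04790349  0.          0.          0.          0.        ] [[0.8462, -0.4505, 0.2846, 0.886], [0.5328, 0.7133, -0.4554, -0.4755], [0.0021, 0.537, 0.8436, 0.9958], [0.0, 0.0, 0.0, 1.0]]
base_center []
base_handle [([267.8, 218.0], 0.8)]
inner_rim [([295.6, 229.0], 0.95)]
holder []
holder_stop [([214.7, 263.0], 0.65), ([238.2, 333.4],
[... 673 characters left out ...]
er []
holder_stop [([366.4, 193.1], 0.66)]
holder_mouth []
tray [([201.8, 204.1], 0.83)]
screwdriver [([244.3, 229.4], 0.62)]
capacitor [([328.6, 241.0], 0.44)]
screw_bin [([154.4, 217.0], 0.56)]
wrench [([419.6, 235.4], 0.55), ([326.7, 236.7], 0.38)]
wrist [[371.0669199692178, 0.0, 270.84503953296866], [0.0, 371.0669199692178, 209.30902178504616], [0.0, 0.0, 1.0]] [-0.04597096  0.          0.          0.          0.        ] [[0.3581, -0.8943, -0.2683, 0.1284], [0.9337, 0.3425, 0.1047, 0.5395], [-0.0018, -0.288, 0.9576, 0.3728], [0.0, 0.0, 0.0, 1.0]]
base_center []
base_handle []
inner_rim []
holder []
holder_stop []
holder_mouth []
tray []
screwdriver []
capacitor []
screw_bin []
wrench []
```

View pictures.

View pics/scene0.png

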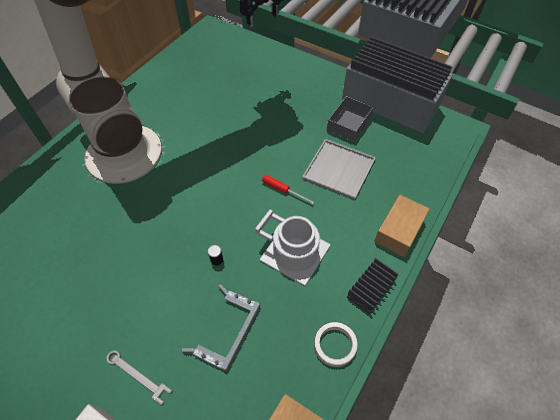

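```bash
python3 -c "
import cv2;a=cv2.imread('pics/top0.png');cv2.imwrite('pics/top0c.png',cv2.resize(a[120:330,130:450],None,fx=2.5,fy=2.5,interpolation=cv2.INTER_CUBIC))"
```

```text
(no output)
```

View pics/top0c.png

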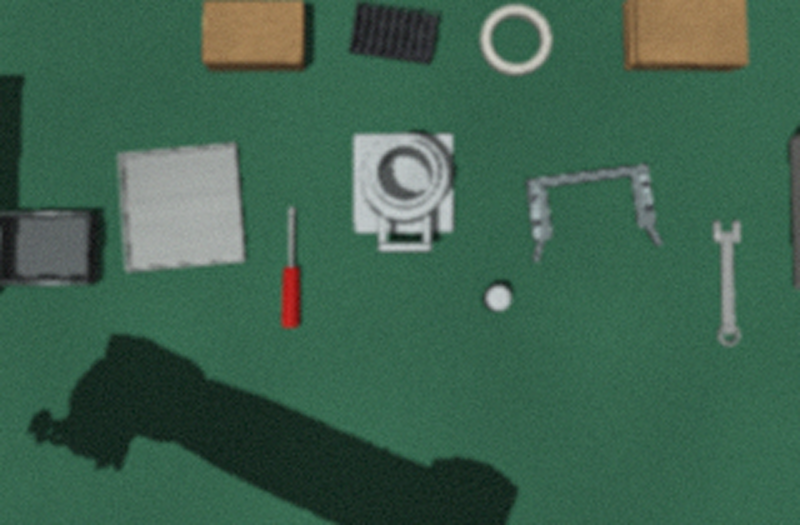

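```bash
cat > h.py <<'E'
from workcell import sensors, imaging, bot, models
import cv2,numpy as np
from scipy.spatial.transform import Rotation as Rn
def rays(d,uv):
    uv=np.asarray(uv,float).reshape(-1,1,2)
    n=cv2.undistortPoints(uv,d["camera_matrix"],d["D"]).reshape(-1,2)
    return np.c_[n[:,0],-n[:,1],-np.ones(len(n))]   # depth 1
def atz(d,uv,z):
    T=d["world_from_camera"]; r=rays(d,uv)@T[:3,:3].T; o=T[:3,3]
    return o+r*((z-o[2])/r[:,2])[:,None]
def cloud(d):
    h,w=d["z_map"].shape; u,v=np.meshgrid(np.arange(w),np.arange(h))
    r=rays(d,np.c_[u.ravel(),v.ravel()])*d["z_map"].reshape(-1,1)
    T=d["world_from_camera"]; P=r@T[:3,:3].T+T[:3,3]
    P[d["z_map"].ravel()==0]=np.nan
    return P.reshape(h,w,3)
def proj(d,P):
    T=np.linalg.inv(d["world_from_camera"]); c=np.asarray(P).reshape(-1,3)@T[:3,:3].T+T[:3,3]
    q=np.c_[c[:,0],-c[:,1],-c[:,2]]
    return cv2.projectPoints(q,np.zeros(3),np.zeros(3),d["camera_matrix"],d["D"])[0].reshape(-1,2)
def pic(d,name,pts=(),crop=None,f=1):
    a=d["pixels"].copy()
    if crop: a=a[crop[1]:crop[3],crop[0]:crop[2]]
    a=cv2.resize(a,None,fx=f,fy=f,interpolation=cv2.INTER_CUBIC)
    o=np.array(crop[:2] if crop else (0,0))
    for p in pts:
        q=(np.array(p)-o)*f; cv2.circle(a,tuple(int(x) for x in q),2,(0,0,255),-1)
    cv2.imwrite(f"pics/{name}.png",a)
E
python3 - <<'E'
from h import *
d=imaging.camera("top"); P=cloud(d)
x,y,z=P[...,0],P[...,1],P[...,2]
print("bench z",np.nanmedian(z[200:230,260:275]))
def box(lab,x0,x1,y0,y1,z0,z1):
    m=(x>x0)&(x<x1)&(y>y0)&(y<y1)&(z>z0)&(z<z1)
    if m.sum()<3: print(lab,m.sum()); return
    q=np.c_[x[m],y[m]].astype(np.float32)
    (c,s,a)=cv2.minAreaRect(q); print(lab,m.sum(),np.round(c,4),np.round(s,4),round(a,2),"mean",q.mean(0).round(4),"z",np.median(z[m]).round(4))
for t in ["base_center","holder_stop","tray","capacitor","wrench","screwdriver"]:
    r=models.spot_point(t,"top")
    if r: print(t,atz(d,[r[0]["location"]],0)[0].round(3))
c=P[190,291]; print(c)
np.save("/tmp/P.npy",P)
cx,cy=atz(d,[[291,190]],0.04)[0][:2]
box("foot",cx-.13,cx+.13,cy-.11,cy+.11,.003,.02)
box("rimtop",cx-.13,cx+.13,cy-.11,cy+.11,.105,.125)
box("flange",cx-.13,cx+.13,cy-.11,cy+.11,.08,.092)
box("handle",cx-.14,cx-.085,cy-.11,cy+.11,.07,.10)
hx,hy=atz(d,[[366,200]],0)[0][:2]
box("holder",hx-.15,hx+.15,hy-.13,hy+.13,.008,.03)
box("stop",hx-.15,hx+.15,hy-.13,hy+.13,.0205,.03)
tx,ty=atz(d,[[202,204]],0)[0][:2]
box("tray",tx-.13,tx+.13,ty-.1,ty+.12,.003,.02)
box("traywall",tx-.13,tx+.13,ty-.1,ty+.12,.009,.02)
E
```

```text
bench z 0.0003901768930725247
base_center [ 0.653 -0.011  0.   ]
holder_stop [ 0.654 -0.28   0.   ]
tray [0.593 0.303 0.   ]
capacitor [ 0.479 -0.133  0.   ]
wrench [ 0.49  -0.481  0.   ]
screwdriver [0.515 0.151 0.   ]
[ 0.65228598 -0.01500003  0.01174562]
foot 1262 [ 0.6489 -0.0139] [0.2569 0.2187] 0.16 mean [ 0.6479 -0.0143] z 0.007
rimtop 203 [ 0.642  -0.0166] [0.0876 0.0866] 0.26 mean [ 0.642 -0.016] z 0.1158
flange 428 [ 0.6209 -0.0158] [0.1605 0.1124] 0.42 mean [ 0.6196 -0.0147] z 0.0859
handle 101 [ 0.5511 -0.0176] [0.0214 0.0679] 0.47 mean [ 0.5479 -0.0169] z 0.0865
holder 598 [ 0.6188 -0.2823] [0.2497 0.2838] 88.68 mean [ 0.6189 -0.2824] z 0.0189
stop 228 [ 0.603  -0.2824] [0.112  0.1786] 8.24 mean [ 0.6296 -0.276 ] z 0.0229
tray 1903 [0.6006 0.3147] [0.2569 0.2198] 0.01 mean [0.6037 0.31  ] z 0.0058
traywall 360 [0.6063 0.3153] [0.2161 0.2292] 87.53 mean [0.603  0.3079] z 0.0114
```

```bash
cat >> h.py <<'E'
def plan(xyz,yaw,o=None):
    "shift in tool axes (cm) and rotvec (deg) from measured pose to target, tool pointing down"
    o=o or sensors.get_obs(); R0=Rn.from_euler("xyz",o["tcp_rot"],degrees=True)
    R1=Rn.from_euler("xyz",[-90,0,yaw],degrees=True)
    s=R0.inv().apply(np.array(xyz)-o["ee_pos"])*100
    r=(R0.inv()*R1).as_rotvec(degrees=True)
    print("shift cm",s.round(2),"rot",r.round(1),"rows",max(np.linalg.norm(s)/4.17,np.linalg.norm(r)/7.16).round(1))
E
python3 - <<'E'
from h import *
plan([.54,0.0,.31],0)
E
```

```text
shift cm [-35.68  -0.61 -50.43] rot [ 0. 69. -0.] rows 14.8
```

Emit:
{"method": "arm_command", "body": {"rows": [-36,-0.6,-50,0,69,0,1,-36,-0.6,-50,0,69,0,1,-36,-0.6,-50,0,69,0,1,-36,-0.6,-50,0,69,0,1,-36,-0.6,-50,0,69,0,1,-36,-0.6,-50,0,69,0,1,-36,-0.6,-50,0,69,0,1,-36,-0.6,-50,0,69,0,1,-36,-0.6,-50,0,69,0,1,-36,-0.6,-50,0,69,0,1,-36,-0.6,-50,0,69,0,1,-36,-0.6,-50,0,69,0,1]}}

```text
time: 3.15
ee_pos: [0.4718, 0.0936, 0.3091]
tcp_rot: [-90.0, -0.0, 0.0]
wrist_force: [1.0, 0.5, -0.1]
opening: 0.0855
```

Run:
```python
from h import *
o=sensors.get_obs(); print(o["time"],o["q"].round(1),o["ee_pos"],o["tcp_rot"])
plan([.54,0.0,.31],0)
```

```text
3.15 [ 11.2  -4.4   1.3  95.6   0.  101.2] [0.47179187 0.09357826 0.30907031] [-8.99885375e+01 -4.52508447e-02  3.26688044e-03]
shift cm [ 6.82 -0.09 -9.36] rot [-0.  0.  0.] rows 2.8
```

Emit:
{"method": "arm_command", "body": {"rows": [4,0,-5,0,0,0,0,7,0,-9.5,0,0,0,0,7,0,-9.5,0,0,0,0,7,0,-9.5,0,0,0,0,7,0,-9.5,0,0,0,0]}}

```text
time: 3.57
ee_pos: [0.5418, -0.0008, 0.308]
tcp_rot: [-90.0, 0.1, -0.1]
wrist_force: [-0.0, 0.5, -0.4]
opening: 0.0426
```

Run:
```python
from h import *
o=sensors.get_obs(); print(o["time"],o["ee_pos"],o["opening"])
d=imaging.camera("wrist"); pic(d,"w1")
P=cloud(d); np.savez("/tmp/w1.npz",**d)
for t in ["base_center","base_handle","inner_rim"]:
    r=models.spot_point(t,"wrist")[:2]
    for a in r: print(t,np.round(a["location"],1),round(a["conf"],2),atz(d,[a["location"]],{"base_center":.04,"base_handle":.089,"inner_rim":.116}[t])[0].round(4))
```

```text
3.5667 [ 0.54178436 -0.00083605  0.30801008] 0.042565748568163884
base_center [385.5 200.4] 0.41 [ 0.6496 -0.0211  0.04  ]
base_handle [277.3 207.9] 0.93 [ 0.5466 -0.0137  0.089 ]
base_handle [404.2 219.5] 0.36 [ 0.6509 -0.0239  0.089 ]
inner_rim [401.6 223.4] 0.7 [ 0.6391 -0.0179  0.116 ]
```

View pics/w1.png

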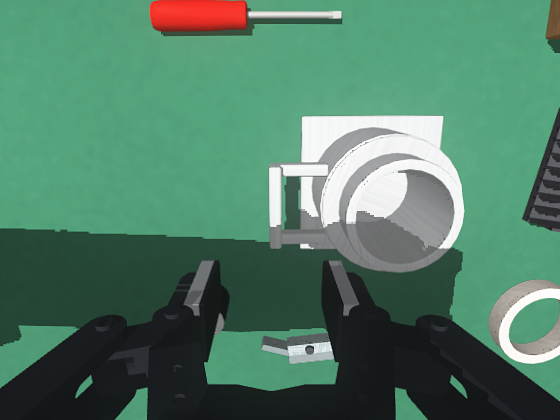

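Run:
```python
from h import *
d=dict(np.load("/tmp/w1.npz")); P=cloud(d); x,y,z=P[...,0],P[...,1],P[...,2]
u=np.arange(560)[None]+0*z; v=np.arange(420)[:,None]+0*z
def box(lab,u0,u1,v0,v1,z0,z1):
    m=(u>u0)&(u<u1)&(v>v0)&(v<v1)&(z>z0)&(z<z1)
    q=np.c_[x[m],y[m]].astype(np.float32)
    (c,s,a)=cv2.minAreaRect(q); cc,r=cv2.minEnclosingCircle(q)
    print(lab,m.sum(),np.round(c,4),np.round(s,4),round(a,2),"circ",np.round(cc,4),round(r,4),"z",np.median(z[m]).round(4)); return q
q=box("rim",330,470,130,280,.112,.125)
A=np.c_[q,np.ones(len(q))]
q=box("handletop",262,290,150,260,.083,.095)
print(np.polyfit(q[:,1],q[:,0],1))
box("flange",310,470,120,280,.080,.092)
q=box("foot",300,445,110,250,.005,.013)
print([atz(d,[p],.008)[0].round(4) for p in [(303,116.5),(442,116.5),(443,160)]])
print([atz(d,[p],.089)[0].round(4) for p in [(270,166),(270,246),(282,176),(282,228)]])
```

```text
rim 3554 [ 0.6412 -0.0142] [0.0892 0.0889] 17.52 circ [ 0.6416 -0.0144] 0.0452 z 0.1147
handletop 977 [ 0.5442 -0.015 ] [0.0092 0.0694] 0.19 circ [ 0.5449 -0.0151] 0.0349 z 0.0878
[-0.00264703  0.54433025]
flange 4868 [ 0.6323 -0.0055] [0.1166 0.1018] 46.38 circ [ 0.6372 -0.0109] 0.0613 z 0.0849
foot 5926 [ 0.6416 -0.0144] [0.1397 0.1402] 0.76 circ [ 0.6414 -0.0146] 0.0977 z 0.0073
[array([0.5725, 0.0544, 0.008 ]), array([0.7085, 0.0549, 0.008 ]), array([0.7148, 0.0122, 0.008 ])]
[array([0.5408, 0.0206, 0.089 ]), array([ 0.5406, -0.0469,  0.089 ]), array([0.5502, 0.0126, 0.089 ]), array([ 0.5505, -0.031 ,  0.089 ])]
```

Emit:
{"method": "arm_command", "body": {"rows": [0.25,2,-1.4,0,0,0,-0.25,0.25,5,-1.4,0,0,0,-0.25,0.25,8,-1.4,0,0,0,-0.25,0.25,10,-1.4,0,0,0,-0.25,0.25,12,-1.4,0,0,0,-0.25,0.25,12.5,-1.4,0,0,0,-0.25,0.25,12.5,-1.4,0,0,0,-0.25]}}

```text
time: 4.35
ee_pos: [0.5428, -0.0124, 0.1828]
tcp_rot: [-90.0, 0.1, 0.1]
wrist_force: [-0.2, -0.6, -0.4]
opening: 0.032
```

Run:
```python
from h import *
d=imaging.camera("wrist"); pic(d,"w2"); plan([.5445,-.015,.134],0.1)
```

```text
shift cm [ 0.11  5.03 -0.25] rot [0. 0. 0.] rows 1.2
```

View pics/w2.png

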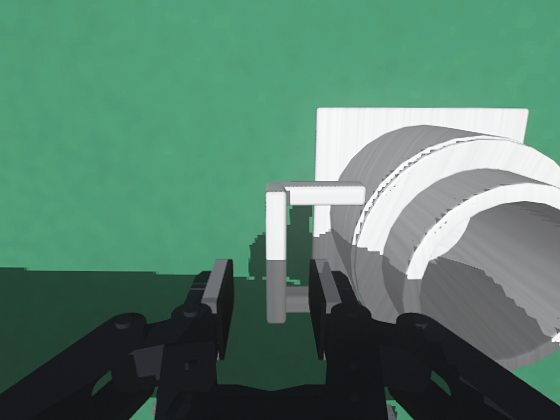

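Emit:
{"method": "arm_command", "body": {"rows": [0.1,2.5,-0.2,0,0,0,-0.25,0.1,4,-0.2,0,0,0,-0.25,0.1,5,-0.2,0,0,0,-0.25,0.1,5,-0.2,0,0,0,-0.25,0.1,5,-0.2,0,0,0,-1,0.1,5,-0.2,0,0,0,-1,0.1,5,-0.2,0,0,0,-1,0.1,5,-0.2,0,0,0,-1,0.1,5,-0.2,0,0,0,-1,0.1,5,-0.2,0,0,0,-1], "force": 110}}

```text
time: 5.23
ee_pos: [0.5453, -0.0151, 0.1357]
tcp_rot: [-90.0, -0.1, 0.1]
wrist_force: [-0.8, 1.2, 6.2]
opening: 0.0079
```

Run:
```python
from h import *
o=sensors.get_obs(); print(o)
```

```text
{'time': 5.2333, 'q': array([-1.59603892e+00,  4.34616420e+00, -9.21166587e+00,  7.63064842e+01,
        1.59460972e-02,  8.83364903e+01]), 'qd': array([-0.05609361,  0.04261791, -0.06514769,  0.07047272, -0.03871375,
        0.00712233]), 'joint_efforts': array([ -0.77494293, -48.03253055,  44.32392597,  -1.01665366,
        -0.24627968,   0.23950215]), 'ee_pos': array([ 0.54527665, -0.01513409,  0.13566644]), 'tcp_rot': array([-8.99879995e+01, -1.36091490e-01,  6.74753780e-02]), 'wrist_force': array([-0.77878621,  1.19615449,  6.18591888]), 'torque': array([0.17833469, 0.46844328, 0.2427304 ]), 'opening': 0.007870557490065842}
```

Run:
```python
from h import *
for c in ["top","scene"]:
    d=imaging.camera(c); np.savez(f"/tmp/{c}.npz",**d)
    if c=="top": pic(d,"top2",crop=(325,170,405,240),f=8)
    else: pic(d,"scene2",crop=(175,275,275,375),f=6)
```

```text
(no output)
```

View pics/top2.png

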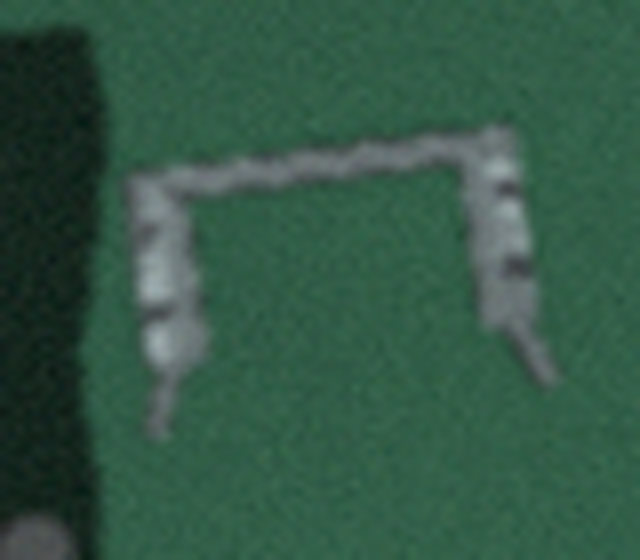

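View pics/scene2.png

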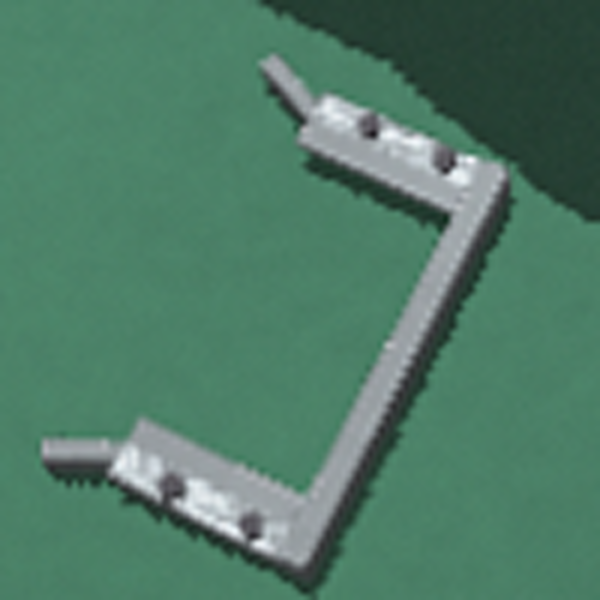

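Run:
```python
from h import *
s=dict(np.load("/tmp/scene.npz")); t=dict(np.load("/tmp/top.npz"))
cs=lambda p:(p[0]/6+175-.4,p[1]/6+275-.4); ct=lambda p:(p[0]/8+325-.4,p[1]/8+170-.4)
def rep(n,d,f,A,B,C,D):
    # A,B inner lip front corners (left=+y, right=-y), C,D lip inner edge meets stop (left,right)
    a,b,c,e=[atz(d,[f(p)],zz)[0][:2] for p,zz in ((A,.018),(B,.018),(C,.024),(D,.024))]
    print(n,a.round(4),b.round(4),c.round(4),e.round(4)); 
    for p,q in((a,b),(c,e)):
        v=p-q; print(" width",np.linalg.norm(v).round(4),"yaw from cross",np.degrees(np.arctan2(-v[0],v[1])).round(2),"mid",((p+q)/2).round(4))
    m1=(a+b)/2;m2=(c+e)/2;v=m2-m1;print(" depth",np.linalg.norm(v).round(4),"yaw",np.degrees(np.arctan2(v[1],v[0])).round(2))
    yaw=np.radians(7)
rep("scene",s,cs,(300,140),(140,422),(455,213),(306,498))
rep("top",t,ct,(208,360),(484,325),(190,192),(466,162))
for n,d in(("scene",s),("top",t)):
    P=cloud(d);x,y,z=[P[...,i] for i in range(3)]
    m=(x>.5)&(x<.72)&(y>-.41)&(y<-.17)&(z>.0212)&(z<.03)&(x>.6)
    q=np.c_[x[m],y[m]]; 
    if m.sum()>5:
        pf=np.polyfit(q[:,1],q[:,0],1); r=q[:,0]-np.polyval(pf,q[:,1]); k=abs(r)<.01; pf=np.polyfit(q[k,1],q[k,0],1)
        print(n,m.sum(),"x=",pf,"yaw",np.degrees(-np.arctan(pf[0])).round(2)," x@-.28",np.polyval(pf,-.28).round(4),"y range",q[:,1].min(),q[:,1].max(), "zmed",np.median(z[m]))
```

```text
scene [ 0.5654 -0.2234] [ 0.5815 -0.351 ] [ 0.6387 -0.2167] [ 0.6547 -0.3407]
 width 0.1286 yaw from cross 7.21 mid [ 0.5734 -0.2872]
 width 0.125 yaw from cross 7.34 mid [ 0.6467 -0.2787]
 depth 0.0738 yaw 6.65
top [ 0.5648 -0.2262] [ 0.5808 -0.3498] [ 0.6389 -0.218 ] [ 0.653  -0.3416]
 width 0.1247 yaw from cross 7.39 mid [ 0.5728 -0.288 ]
 width 0.1244 yaw from cross 6.52 mid [ 0.6459 -0.2798]
 depth 0.0736 yaw 6.41
scene 436 x= [-0.0970741   0.62373056] yaw 5.54  x@-.28 0.6509 y range -0.3690502111198443 -0.19022818639114064 zmed 0.02434443906679984
top 167 x= [-0.08756413  0.62437184] yaw 5.0  x@-.28 0.6489 y range -0.3699950190389424 -0.1920026441187565 zmed 0.024486201472267766
```

Emit:
{"method": "arm_command", "body": {"rows": [0,-0.3,0,0,0,0,-1,0,-0.8,0,0,0,0,-1,0,-1.5,0,0,0,0,-1,0,-2.3,0,0,0,0,-1,0,-3.2,0,0,0,0,-1,0,-4.2,0,0,0,0,-1,0,-5,0,0,0,0,-1,0,-5.3,0,0,0,0,-1,0,-5.3,0,0,0,0,-1], "force": 120}}

```text
time: 6.08
ee_pos: [0.5452, -0.0153, 0.1881]
tcp_rot: [-90.0, -0.1, 0.0]
wrist_force: [0.0, -0.2, -8.2]
opening: 0.0078
```

Run:
```python
from h import *
o=sensors.get_obs(); print(o["wrist_force"],o["torque"])
d=imaging.camera("wrist"); pic(d,"w3",f=.8); np.savez("/tmp/w3.npz",**d)
P=cloud(d); x,y,z=[P[...,i] for i in range(3)]
m=(x>.58)&(x<.70)&(y>-.08)&(y<.06)&(z>.155)&(z<.19)
q=P[m]; A=np.c_[q[:,:2]-[.64,-.015],np.ones(len(q))]; print(len(q),np.linalg.lstsq(A,q[:,2],rcond=None)[0], q[:,:2].min(0),q[:,:2].max(0))
plan([.50,-.30,.186],6.7)
```

```text
[ 4.31126224e-03 -1.62463528e-01 -8.19807669e+00] [0.01510431 0.80137299 0.03241177]
12776 [-0.79113764  0.26880364  0.13390317] [ 0.58000088 -0.02465545] [0.63030977 0.02835693]
shift cm [ -4.51   0.12 -28.47] rot [ 0.  -6.7  0. ] rows 6.9
```

View pics/w3.png

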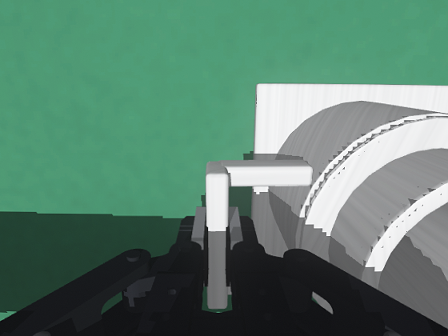

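Run:
```python
from h import *
d=dict(np.load("/tmp/w3.npz")); P=cloud(d)
q=P[108:235,322:556].reshape(-1,3); q=q[(q[:,2]>.04)&(q[:,2]<.075)]
a,b,c=np.linalg.lstsq(np.c_[q[:,:2]-[.64,-.015],np.ones(len(q))],q[:,2],rcond=None)[0]
r=q[:,2]-(q[:,:2]-[.64,-.015])@[a,b]-c; k=abs(r)<.004; q=q[k]
print(len(q),np.linalg.lstsq(np.c_[q[:,:2]-[.64,-.015],np.ones(len(q))],q[:,2],rcond=None)[0],q.min(0),q.max(0))
```

```text
9060 [-0.01494729 -0.0161326   0.05869506] [ 0.57189504 -0.0165621   0.05465986] [0.70189422 0.05401161 0.06530879]
```

Emit:
{"method": "arm_command", "body": {"rows": [-0.1,0,-0.8,0,0,0,-1,-0.4,0,-2.5,0,-0.5,0,-1,-0.8,0,-5,0,-1,0,-1,-1.2,0,-8,0,-1.7,0,-1,-1.7,0,-11,0,-2.4,0,-1,-2.2,0,-14,0,-3,0,-1,-2.7,0,-17,0,-3.8,0,-1,-3.2,0,-20,0,-4.6,0,-1,-3.7,0,-23,0,-5.4,0,-1,-4.1,0,-25.8,0,-6.1,0,-1,-4.4,0,-27.8,0,-6.5,0,-1,-4.5,0,-28.5,0,-6.7,0,-1]}}

```text
time: 7.13
ee_pos: [0.4986, -0.3037, 0.1858]
tcp_rot: [-90.1, 0.1, 6.6]
wrist_force: [-0.3, 1.4, -8.2]
opening: 0.0076
```

Run:
```python
from h import *
o=sensors.get_obs(); print(o["time"],o["q"].round(1),o["wrist_force"],o["torque"])
plan([.3764,-.3108,.188],6.7)
```

```text
7.1333 [-31.3   8.9   1.3  82.5  -0.1  52.1] [-0.28809693  1.44011379 -8.23421752] [0.25748029 0.68193398 0.16493739]
shift cm [-12.22  -0.2    0.69] rot [ 0.1 -0.1 -0.1] rows 2.9
```

Emit:
{"method": "arm_command", "body": {"rows": [-0.8,0,0.1,0,0,0,-1,-2.5,0,0.2,0,0,0,-1,-5,0,0.3,0,0,0,-1,-7.5,0,0.4,0,0,0,-1,-10,0,0.6,0,0,0,-1,-11.5,0,0.7,0,0,0,-1,-12.2,0,0.7,0,0,0,-1,-12.2,0,0.7,0,0,0,-1,-12.2,0,0.7,0,0,0,-1]}}

```text
time: 7.88
ee_pos: [0.3781, -0.3075, 0.1869]
tcp_rot: [-90.0, -0.0, 6.7]
wrist_force: [0.9, 0.2, -8.5]
opening: 0.0076
```

Run:
```python
from h import *
o=sensors.get_obs(); print(o["time"],o["ee_pos"],o["tcp_rot"],o["wrist_force"],o["torque"])
for c in ["top","wrist","scene"]:
    d=imaging.camera(c); np.savez(f"/tmp/{c}4.npz",**d)
    pic(d,c+"4",crop={"top":(315,160,415,270),"scene":(100,200,320,400),"wrist":None}[c],f={"top":5,"scene":3,"wrist":1}[c])
```

```text
7.8833 [ 0.37811668 -0.3075277   0.18688865] [-9.00286774e+01 -3.99034121e-02  6.73509530e+00] [ 0.89630069  0.20093953 -8.51958388] [-0.07720939  0.65657692 -0.00569508]
```

View pics/wrist4.png

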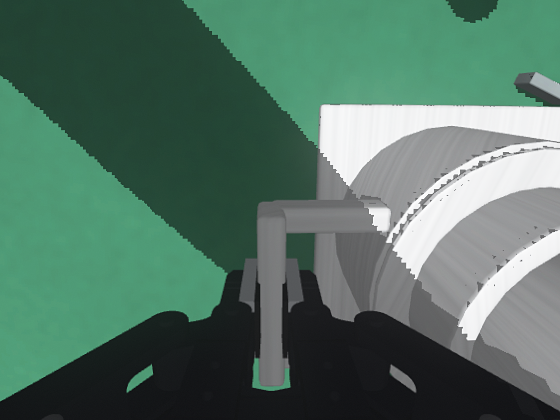

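View pics/scene4.png

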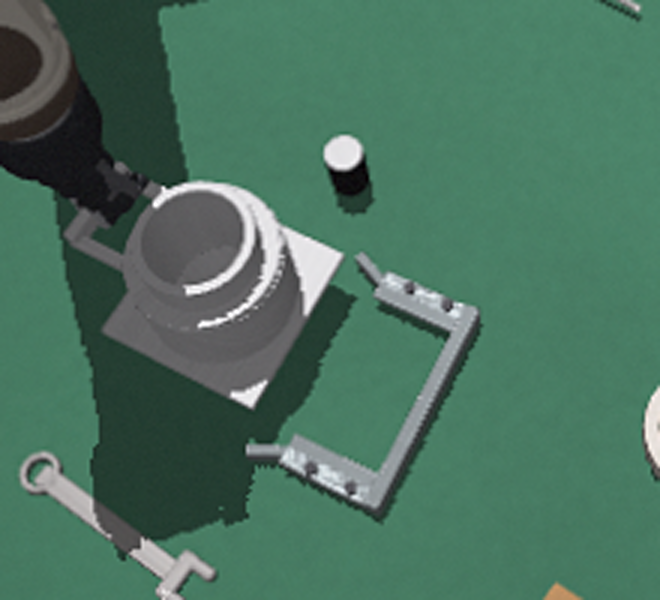

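```bash
cat >> h.py <<'E'
YAW=6.7; HO=np.array([.577,-.2872])
def inholder(p):
    c,s=np.cos(np.radians(YAW)),np.sin(np.radians(YAW)); v=np.asarray(p)[:2]-HO
    return np.array([c*v[0]+s*v[1],-s*v[0]+c*v[1]])
def ringfit(d,zlo,zhi,c0,rad=.075,r0=None):
    P=cloud(d).reshape(-1,3); m=(P[:,2]>zlo)&(P[:,2]<zhi)&(np.linalg.norm(P[:,:2]-c0,axis=1)<rad)
    q=P[m]; c,r=cv2.minEnclosingCircle(q[:,:2].astype(np.float32)); return np.array(c),r,m.sum(),q
E
python3 - <<'E'
from h import *
for c in ["scene","top"]:
    d=dict(np.load(f"/tmp/{c}4.npz"))
    cc,r,n,q=ringfit(d,.161,.175,[.473,-.297]); print(c,"rim",cc.round(4),r,n,np.median(q[:,2]),inholder(cc).round(4))
    P=cloud(d).reshape(-1,3); m=(P[:,2]>.05)&(P[:,2]<.066)&(np.linalg.norm(P[:,:2]-[.473,-.297],axis=1)<.11)
    R=cv2.minAreaRect(P[m][:,:2].astype(np.float32)); print(R)
o=sensors.get_obs(); print(inholder(o["ee_pos"]),o["ee_pos"])
E
```

```text
scene rim [ 0.4605 -0.2981] 0.061420269310474396 486 0.1652574134420594 [-0.117   0.0028]
((0.4751141369342804, -0.2964351177215576), (0.14351002871990204, 0.14120347797870636), 7.176532745361328)
top rim [ 0.4625 -0.2967] 0.0564870685338974 184 0.16488060537940508 [-0.1148  0.0039]
((0.47335168719291687, -0.29574358463287354), (0.14100226759910583, 0.14245569705963135), 6.748972415924072)
[-0.19936655  0.00295228] [ 0.37865055 -0.30752812  0.18665338]
```

Emit:
{"method": "arm_command", "body": {"rows": [-0.5,0.5,-0.3,0,0,0,-1,-0.5,1.3,-0.3,0,0,0,-1,-0.5,2.1,-0.3,0,0,0,-1,-0.5,2.9,-0.3,0,0,0,-1,-0.5,3.6,-0.3,0,0,0,-1,-0.5,4.2,-0.3,0,0,0,-1,-0.5,4.5,-0.3,0,0,0,-1,-0.5,4.7,-0.3,0,0,0,-1,-0.5,4.8,-0.3,0,0,0,-1,-0.5,4.8,-0.3,0,0,0,-1]}}

```text
time: 8.87
ee_pos: [0.3734, -0.3113, 0.1388]
tcp_rot: [-90.0, -0.0, 6.7]
wrist_force: [-0.0, -0.2, -8.4]
opening: 0.0077
```

Run:
```python
from h import *
o=sensors.get_obs(); print(o["time"],o["ee_pos"],o["wrist_force"],o["torque"],inholder(o["ee_pos"]))
```

```text
8.8667 [ 0.373407   -0.3112724   0.13883579] [-0.04663329 -0.19150874 -8.38472794] [-0.09556002  0.6934125  -0.02222419] [-2.05011142e-01 -1.54659548e-04]
```

Emit:
{"method": "arm_command", "body": {"rows": [0,0.1,0,0,0,0,-1,0,0.2,0,0,0,0,-1,0,0.2,0,0,0,0,-1]}}

```text
time: 9.12
ee_pos: [0.3735, -0.3114, 0.1371]
tcp_rot: [-90.0, -0.0, 6.7]
wrist_force: [-0.4, 0.3, -5.6]
opening: 0.0079
```

Run:
```python
from h import *
o=sensors.get_obs(); print(o["time"],o["ee_pos"],o["wrist_force"],o["torque"])
for c in ["scene","top"]:
    d=imaging.camera(c);P=cloud(d).reshape(-1,3); m=(P[:,2]>.004)&(P[:,2]<.014)&(np.linalg.norm(P[:,:2]-[.469,-.299],axis=1)<.1)
    R=cv2.minAreaRect(P[m][:,:2].astype(np.float32)); print(R,np.median(P[m][:,2]),inholder(R[0]))
    if c=="scene": pic(d,"scene5",crop=(100,200,320,400),f=3)
```

```text
9.1167 [ 0.37350322 -0.31142458  0.13712071] [-0.39850893  0.26491501 -5.62194589] [-0.08942683  0.51437747 -0.00721539]
((0.4867534339427948, -0.30735671520233154), (0.18750163912773132, 0.15434493124485016), 68.79352569580078) 0.008656091056704285 [-0.09198194 -0.00948992]
((0.4737715423107147, -0.2964742183685303), (0.18343585729599, 0.19707366824150085), 26.742233276367188) 0.008501012115685769 [-0.1036055   0.00283286]
```

View pics/scene5.png

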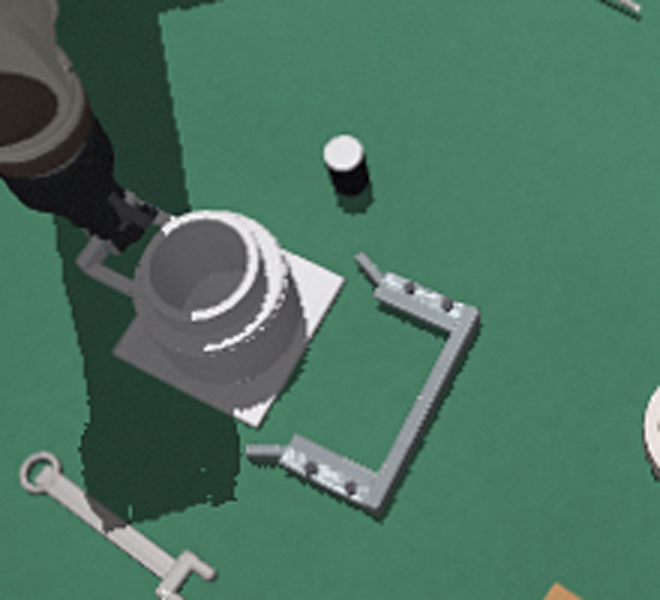

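Emit:
{"method": "arm_command", "body": {"rows": [0,0.1,0,0,0,0,-1,0.5,0.1,0,0,0,0,-1,1.5,0.1,0,0,0,0,-1,2.5,0.1,0,0,0,0,-1,3.5,0.1,0,0,0,0,-1,4.3,0.1,0,0,0,0,-1,5,0.1,0,0,0,0,-1,5.5,0.1,0,0,0,0,-1,5.8,0.1,0,0,0,0,-1,5.8,0.1,0,0,0,0,-1]}}

```text
time: 10.05
ee_pos: [0.4319, -0.3043, 0.1357]
tcp_rot: [-90.0, -0.1, 6.8]
wrist_force: [2.2, 0.7, -3.5]
opening: 0.0077
```

Run:
```python
from h import *
o=sensors.get_obs(); print(o["time"],o["ee_pos"],o["wrist_force"],o["torque"],inholder(o["ee_pos"]))
d=imaging.camera("scene"); pic(d,"scene6",crop=(100,200,320,400),f=3)
```

```text
10.05 [ 0.43185045 -0.30430581  0.13571752] [ 2.22684476  0.67394367 -3.46065662] [ 0.06856752 -0.38234021 -0.00136358] [-1.46154020e-01 -5.42835127e-05]
```

View pics/scene6.png

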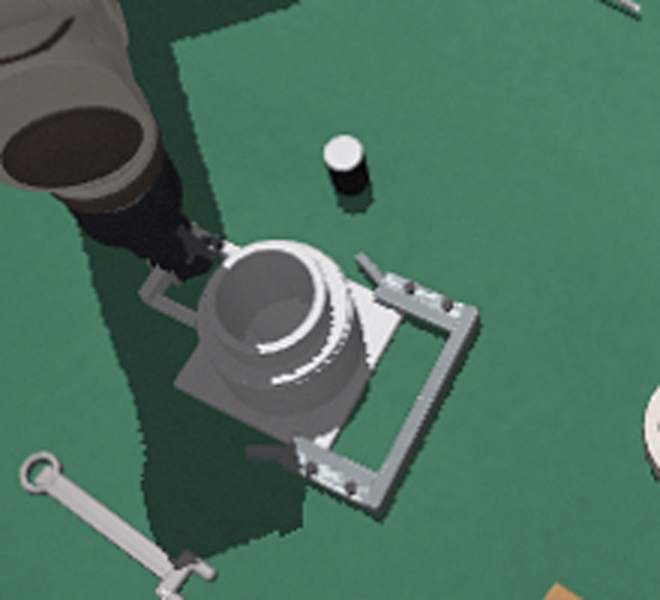

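Entering well under both lips. Push on.

Emit:
{"method": "arm_command", "body": {"rows": [0.5,0,0,0,0,0,-1,1.2,0,0,0,0,0,-1,1.9,0,0,0,0,0,-1,2.6,0,0,0,0,0,-1,3.3,0,0,0,0,0,-1,3.9,0,0,0,0,0,-1,4.3,0,0,0,0,0,-1,4.6,0,0,0,0,0,-1,4.6,0,0,0,0,0,-1]}}

```text
time: 10.85
ee_pos: [0.4775, -0.2989, 0.1357]
tcp_rot: [-90.0, -0.0, 6.8]
wrist_force: [2.6, -0.7, -3.4]
opening: 0.0078
```

Run:
```python
from h import *
o=sensors.get_obs(); print(o["time"],o["ee_pos"],o["wrist_force"],o["torque"],inholder(o["ee_pos"]))
```

```text
10.85 [ 0.47746951 -0.29891796  0.13570394] [ 2.59014844 -0.66223128 -3.42061698] [ 0.01221573 -0.40745177  0.00297195] [-1.00217903e-01 -2.56344792e-05]
```

Emit:
{"method": "arm_command", "body": {"rows": [0.2,0,0,0,0,0,-1,0.4,0,0,0,0,0,-1,0.5,0,0,0,0,0,-1,0.5,0,0,0,0,0,-1]}}

```text
time: 11.18
ee_pos: [0.4797, -0.2992, 0.136]
tcp_rot: [-90.1, 0.3, 6.7]
wrist_force: [-15.7, -3.9, 4.6]
opening: 0.0077
```

Run:
```python
from h import *
o=sensors.get_obs(); print(o["time"],o["ee_pos"],o["wrist_force"],o["torque"],inholder(o["ee_pos"]))
```

```text
11.1833 [ 0.47965677 -0.2992297   0.13598228] [-15.72789198  -3.92109203   4.58695224] [-0.95041789  2.85021492  0.26735015] [-0.09808195 -0.00059044]
```

Emit:
{"method": "arm_command", "body": {"rows": [-0.2,0,0,0,0,0,-1,-0.2,0,0,0,0,0,-1,-0.2,0,0,0,0,0,-0.25,-0.2,0,0,0,0,0,-0.25,-0.2,0,0,0,0,0,-0.25,-0.2,0,0,0,0,0,-0.25,-0.2,0,0,0,0,0,-0.25,-0.2,-2,0,0,0,0,-0.25,-0.2,-5,0,0,0,0,-0.25,-0.2,-8.5,0,0,0,0,-0.25,-0.2,-10,0,0,0,0,-0.25,-0.2,-10,0,0,0,0,-0.25]}}

```text
time: 12.18
ee_pos: [0.4807, -0.2993, 0.2404]
tcp_rot: [-90.2, -0.3, 6.7]
wrist_force: [0.4, -0.3, 0.3]
opening: 0.032
```

Run:
```python
from h import *
o=sensors.get_obs(); print(o["time"],o["ee_pos"],o["wrist_force"],o["q"].round(1))
d=imaging.camera("scene"); pic(d,"scene7",crop=(100,200,320,400),f=3)
cc,r,n,q=ringfit(d,.110,.125,[.577,-.287]); print("rim",cc.round(4),r,n,inholder(cc))
P=cloud(d).reshape(-1,3)
d=imaging.camera("wrist"); pic(d,"w7"); np.savez("/tmp/w7.npz",**d)
cc,r,n,q=ringfit(d,.110,.125,[.577,-.287]); print("rim wrist",cc.round(4),r,n,inholder(cc))
d=imaging.camera("top")
cc,r,n,q=ringfit(d,.110,.125,[.577,-.287]); print("rim top",cc.round(4),r,n,inholder(cc))
```

```text
12.1833 [ 0.4807007  -0.29926912  0.24035572] [ 0.43854605 -0.34281614  0.26337754] [-31.9   6.    4.2  87.8   0.   51.3]
rim [ 0.5764 -0.2879] 0.04550975188612938 449 [-0.00068783 -0.00065618]
rim wrist [ 0.5741 -0.2883] 0.04542100429534912 6831 [-0.00303233 -0.00072849]
rim top [ 0.5752 -0.2872] 0.0458662211894989 171 [-0.0018305   0.00025218]
```

View pics/scene7.png

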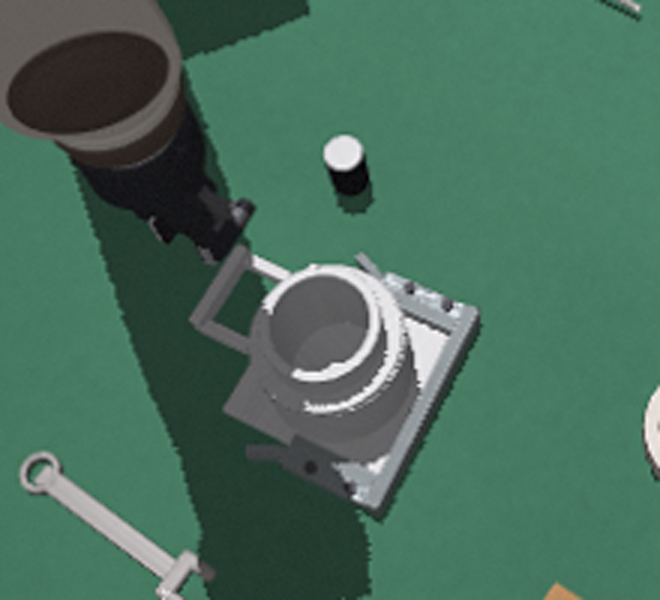

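View pics/w7.png

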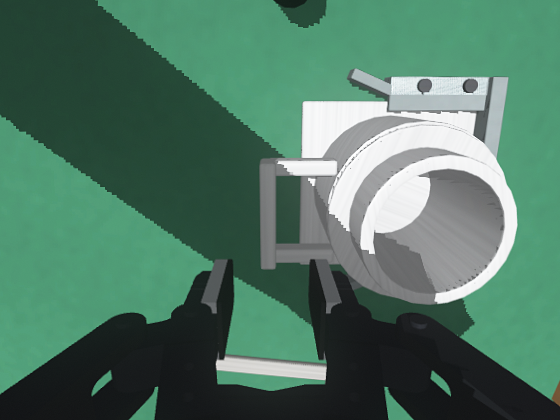

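Run:
```python
from h import *
plan([.5348,-.2928,.205],6.7); plan([.5348,-.2928,.165],6.7)
```

```text
shift cm [ 5.56  2.99 -0.08] rot [-0.  0. -0.] rows 1.5
shift cm [ 5.56  6.99 -0.08] rot [-0.  0. -0.] rows 2.1
```

Emit:
{"method": "arm_command", "body": {"rows": [2.5,0,0,0,0,0,-0.25,5.5,0,0,0,0,0,-0.25,5.5,1.5,0,0,0,0,-0.25,5.5,2.8,0,0,0,0,-0.25,5.5,2.8,0,0,0,0,-0.25,5.5,2.8,0,0,0,0,-0.25]}}

```text
time: 12.83
ee_pos: [0.5335, -0.2918, 0.2058]
tcp_rot: [-89.9, 0.2, 6.7]
wrist_force: [-0.2, 0.4, 0.7]
opening: 0.0318
```

Run:
```python
from h import *
o=sensors.get_obs(); print(o["time"],o["ee_pos"],o["wrist_force"],o["q"].round(1))
plan([.5348,-.2928,.165],6.7)
d=imaging.camera("wrist"); pic(d,"w8"); np.savez("/tmp/w8.npz",**d)
cc,r,n,q=ringfit(d,.110,.125,[.577,-.287]); print("rim wrist",cc.round(4),r,n,np.median(q[:,2]))
```

```text
12.8333 [ 0.53353306 -0.2918152   0.2058254 ] [-0.1748609   0.39392234  0.70527191] [-28.7  12.3   7.4  85.4   0.   54.6]
shift cm [ 0.13  4.08 -0.12] rot [-0.1  0.  -0.2] rows 1.0
rim wrist [ 0.5743 -0.288 ] 0.04515550658106804 7603 0.11462211293644439
```

View pics/w8.png

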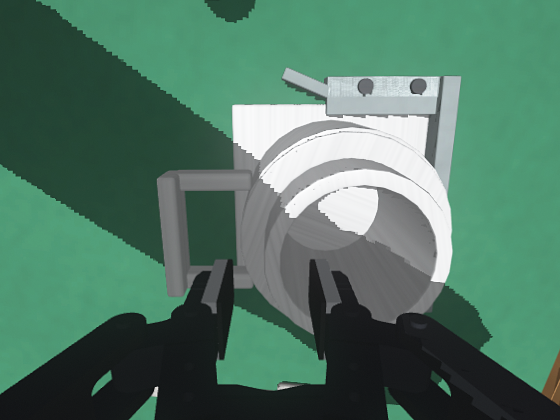

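Emit:
{"method": "arm_command", "body": {"rows": [0.1,1.5,-0.1,0,0,0,-0.25,0.1,3,-0.1,0,0,0,-0.25,0.1,3.8,-0.1,0,0,0,-0.25,0.1,3.8,-0.1,0,0,0,-0.25,0.1,3.8,-0.1,0,0,0,-0.25]}}

```text
time: 13.3
ee_pos: [0.5351, -0.2932, 0.1702]
tcp_rot: [-90.0, 0.0, 6.7]
wrist_force: [-0.6, -0.1, 0.3]
opening: 0.0319
```

Emit:
{"method": "arm_command", "body": {"rows": [0,0,0,0,0,0,-1,0,0,0,0,0,0,-1,0,0,0,0,0,0,-1,0,0,0,0,0,0,-1,0,0,0,0,0,0,-1,0,0,0,0,0,0,-1], "force": 60}}

```text
time: 13.8
ee_pos: [0.5358, -0.2931, 0.1709]
tcp_rot: [-90.0, -0.1, 6.8]
wrist_force: [0.5, 1.9, 5.3]
opening: 0.007
```

Run:
```python
from h import *
o=sensors.get_obs(); print(o["time"],o["ee_pos"],o["wrist_force"],o["torque"],o["opening"])
d=imaging.camera("wrist"); pic(d,"w9")
```

```text
13.8 [ 0.53581397 -0.29312402  0.17092555] [0.51509346 1.86490331 5.30844585] [ 0.28907123 -0.16556532  0.11707   ] 0.006984899883026827
```

View pics/w9.png

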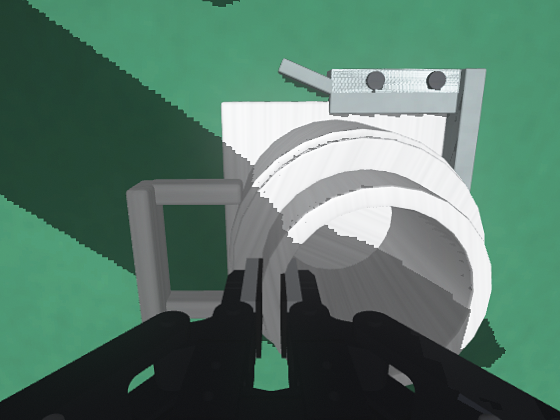

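Emit:
{"method": "arm_command", "body": {"rows": [0,-0.1,0,0,0,0,-1,0,-0.2,0,0,0,0,-1,0,-0.25,0,0,0,0,-1,0,-0.25,0,0,0,0,-1], "force": 80}}

```text
time: 14.18
ee_pos: [0.535, -0.293, 0.1717]
tcp_rot: [-90.0, 0.1, 6.7]
wrist_force: [0.6, 0.8, -3.3]
opening: 0.0065
```

Emit:
{"method": "arm_command", "body": {"rows": [0,-0.1,0,0,0,0,-1,0,-0.2,0,0,0,0,-1,0,-0.2,0,0,0,0,-1,0,-0.2,0,0,0,0,-1]}}

```text
time: 14.52
ee_pos: [0.5352, -0.293, 0.1741]
tcp_rot: [-90.0, 0.0, 6.7]
wrist_force: [0.8, 1.8, -3.9]
opening: 0.0063
```

Emit:
{"method": "arm_command", "body": {"rows": [0,-0.1,0,0,0,0,-1,0,-0.15,0,0,0,0,-1,0,-0.15,0,0,0,0,-1]}}

```text
time: 14.77
ee_pos: [0.5352, -0.2932, 0.1754]
tcp_rot: [-90.0, 0.0, 6.7]
wrist_force: [0.4, -0.2, -6.5]
opening: 0.0061
```

Emit:
{"method": "arm_command", "body": {"rows": [0.01,0,-0.21,0,-3,0,-1,0.02,0,-0.42,0,-6,0,-1,0.05,0,-0.63,0,-9,0,-1,0.09,0,-0.83,0,-12,0,-1,0.09,0,-0.83,0,-12,0,-1]}}

```text
time: 15.18
ee_pos: [0.5371, -0.3015, 0.1755]
tcp_rot: [-90.0, 0.0, 18.9]
wrist_force: [-1.2, 0.5, -7.3]
opening: 0.0063
```

Run:
```python
from h import *
o=sensors.get_obs(); print(o["time"],o["ee_pos"],o["wrist_force"],o["torque"],o["opening"])
d=imaging.camera("wrist"); pic(d,"w10",f=.8)
```

```text
15.1833 [ 0.53706229 -0.30154984  0.17545176] [-1.23698239  0.50776878 -7.30333036] [0.00702436 0.24019564 0.04620727] 0.006322887125639567
```

View pics/w10.png

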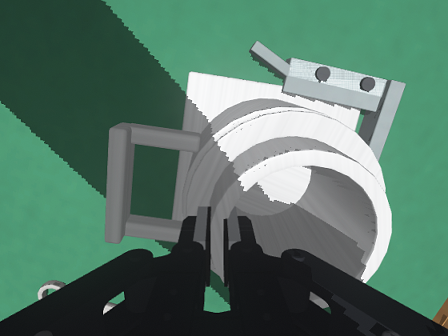

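Emit:
{"method": "arm_command", "body": {"rows": [0.01,0,-0.21,0,-3,0,-1,0.02,0,-0.42,0,-6,0,-1,0.05,0,-0.63,0,-9,0,-1,0.09,0,-0.83,0,-12,0,-1,0.09,0,-0.83,0,-12,0,-1]}}

```text
time: 15.65
ee_pos: [0.5407, -0.309, 0.1755]
tcp_rot: [-90.0, 0.0, 30.8]
wrist_force: [-1.4, 0.6, -7.4]
opening: 0.0065
```

Emit:
{"method": "arm_command", "body": {"rows": [0.01,0,-0.21,0,-3,0,-1,0.02,0,-0.42,0,-6,0,-1,0.05,0,-0.63,0,-9,0,-1,0.09,0,-0.83,0,-12,0,-1,0.09,0,-0.83,0,-12,0,-1]}}

```text
time: 16.07
ee_pos: [0.5456, -0.3157, 0.1757]
tcp_rot: [-90.0, 0.0, 42.7]
wrist_force: [-1.0, -0.2, -5.8]
opening: 0.0064
```

Emit:
{"method": "arm_command", "body": {"rows": [0.01,0,-0.21,0,-3,0,-1,0.02,0,-0.42,0,-6,0,-1,0.05,0,-0.63,0,-9,0,-1,0.09,0,-0.83,0,-12,0,-1,0.09,0,-0.83,0,-12,0,-1]}}

```text
time: 16.48
ee_pos: [0.5519, -0.321, 0.1757]
tcp_rot: [-90.0, 0.0, 54.7]
wrist_force: [-0.6, 0.9, -6.0]
opening: 0.0062
```

Emit:
{"method": "arm_command", "body": {"rows": [0.01,0,-0.21,0,-3,0,-1,0.02,0,-0.42,0,-6,0,-1,0.05,-0.05,-0.63,0,-9,0,-1,0.09,-0.05,-0.83,0,-12,0,-1,0.09,-0.05,-0.83,0,-12,0,-1]}}

```text
time: 16.9
ee_pos: [0.5593, -0.325, 0.1761]
tcp_rot: [-90.0, 0.0, 66.6]
wrist_force: [-1.5, 0.4, -6.4]
opening: 0.0061
```

Run:
```python
from h import *
o=sensors.get_obs(); print(o["time"],o["ee_pos"],o["wrist_force"],o["torque"],o["opening"],np.linalg.norm(o["ee_pos"][:2]-[.575,-.288]))
d=imaging.camera("wrist"); pic(d,"w11",f=.8)
d=imaging.camera("scene"); pic(d,"scene11",crop=(120,220,300,370),f=4)
```

```text
16.9 [ 0.55932062 -0.32503701  0.17612937] [-1.51114244  0.43757286 -6.44146758] [-0.25629915  0.2567257   0.05088153] 0.006123555049081414 0.0402191904464044
```

View pics/w11.png

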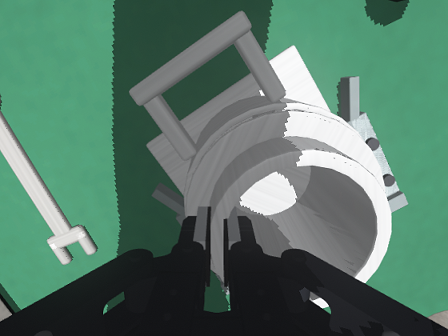

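View pics/scene11.png

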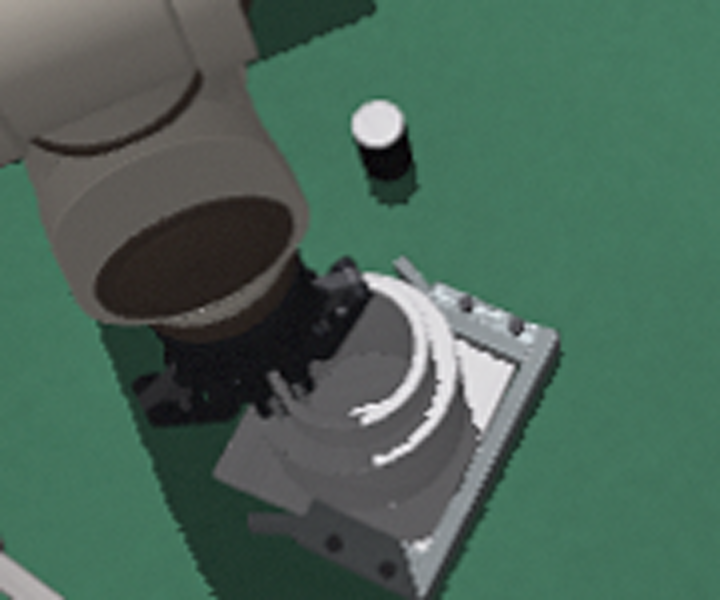

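Emit:
{"method": "arm_command", "body": {"rows": [0.01,0,-0.21,0,-3,0,-1,0.02,0,-0.42,0,-6,0,-1,0.05,0,-0.63,0,-9,0,-1,0.09,0,-0.83,0,-12,0,-1,0.09,0,-0.83,0,-12,0,-1]}}

```text
time: 17.42
ee_pos: [0.5672, -0.3275, 0.1765]
tcp_rot: [-90.0, 0.0, 78.7]
wrist_force: [-4.4, 0.1, -3.4]
opening: 0.0061
```

Emit:
{"method": "arm_command", "body": {"rows": [0.01,0,-0.21,0,-3,0,-1,0.02,0,-0.42,0,-6,0,-1,0.04,0,-0.56,0,-8,0,-1,0.04,0,-0.56,0,-8,0,-1]}}

```text
time: 17.75
ee_pos: [0.5727, -0.3281, 0.1766]
tcp_rot: [-90.0, 0.0, 86.6]
wrist_force: [-4.1, 0.1, -3.3]
opening: 0.0064
```

Emit:
{"method": "arm_command", "body": {"rows": [0,-0.1,0,0,0,0,-1,0,-0.2,0,0,0,0,-1,0,-0.2,0,0,0,0,-1]}}

```text
time: 18.0
ee_pos: [0.5728, -0.328, 0.1786]
tcp_rot: [-90.0, -0.0, 86.6]
wrist_force: [-3.5, 0.3, -3.4]
opening: 0.0058
```

Emit:
{"method": "arm_command", "body": {"rows": [0,-0.2,0.1,0,0,0,-1,0,-0.4,0.1,0,0,0,-1,0,-0.7,0.1,0,0,0,-1,0,-1,0.1,0,0,0,-1,0,-1,0.1,0,0,0,-1]}}

```text
time: 18.42
ee_pos: [0.5722, -0.3282, 0.1894]
tcp_rot: [-90.1, 0.0, 86.7]
wrist_force: [-0.6, 0.6, -1.2]
opening: 0.0061
```

Run:
```python
from h import *
o=sensors.get_obs(); print(o["time"],o["ee_pos"],o["wrist_force"],o["torque"],o["opening"])
d=imaging.camera("wrist"); pic(d,"w12",f=.8); P=cloud(d)
cc,r,n,q=ringfit(d,.12,.14,[.573,-.288]); print(cc,r,n,np.median(q[:,2]))
cc,r,n,q=ringfit(d,.088,.11,[.573,-.288]); print(cc,r,n,np.median(q[:,2]))
```

```text
18.4167 [ 0.57217078 -0.32824036  0.18939175] [-0.5532531   0.56025779 -1.16647972] [-0.03671272  0.352042    0.08866766] 0.006121921888398257
[ 0.57460338 -0.29472327] 0.051523443311452866 13357 0.1322511823056371
[ 0.57479823 -0.28894424] 0.058267176151275635 12870 0.10282096547574335
```

View pics/w12.png

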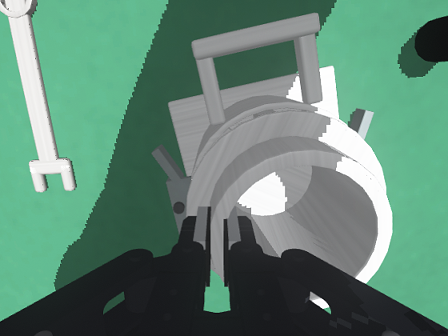

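Emit:
{"method": "arm_command", "body": {"rows": [0,-0.4,0,0,0,0,-1,0,-1,0,0,0,0,-1,0,-1.8,0,0,0,0,-1,0,-2.7,0,0,0,0,-1,0,-3.6,0,0,0,0,-1,0,-4.5,0,0,0,0,-1,0,-5.4,0,0,0,0,-1,0,-6.3,0,0,0,0,-1,0,-7.2,0,0,0,0,-1,0,-8,0,0,0,0,-1,0,-8.5,0,0,0,0,-1,0,-8.5,0,0,0,0,-1]}}

```text
time: 19.47
ee_pos: [0.5721, -0.3283, 0.2748]
tcp_rot: [-90.1, 0.0, 86.7]
wrist_force: [0.3, -0.1, -3.0]
opening: 0.006
```

Run:
```python
from h import *
o=sensors.get_obs(); print(o["time"],o["ee_pos"],o["wrist_force"],o["torque"],o["q"].round(1))
d=imaging.camera("scene"); pic(d,"scene13",crop=(100,180,320,380),f=3.5)
d=imaging.camera("top"); P=cloud(d); np.savez("/tmp/top13.npz",**d)
x,y,z=[P[...,i] for i in range(3)]
m=(x>.5)&(x<.71)&(y>.2)&(y<.415)&(z>.003)&(z<.02); q=np.c_[x[m],y[m]].astype(np.float32); print(cv2.minAreaRect(q),q.mean(0))
pic(d,"top13",crop=(130,120,450,330),f=2.4)
```

```text
19.4667 [ 0.572121   -0.32827244  0.27475495] [ 0.33372444 -0.06774683 -2.95997344] [-0.06990598 -0.00419432 -0.01799736] [-29.8  20.1  24.7  94.4   0.  -26.6]
((0.6050674319267273, 0.3076649606227875), (0.2144470512866974, 0.20876120030879974), 89.97730255126953) [0.60480934 0.30413595]
```

View pics/scene13.png

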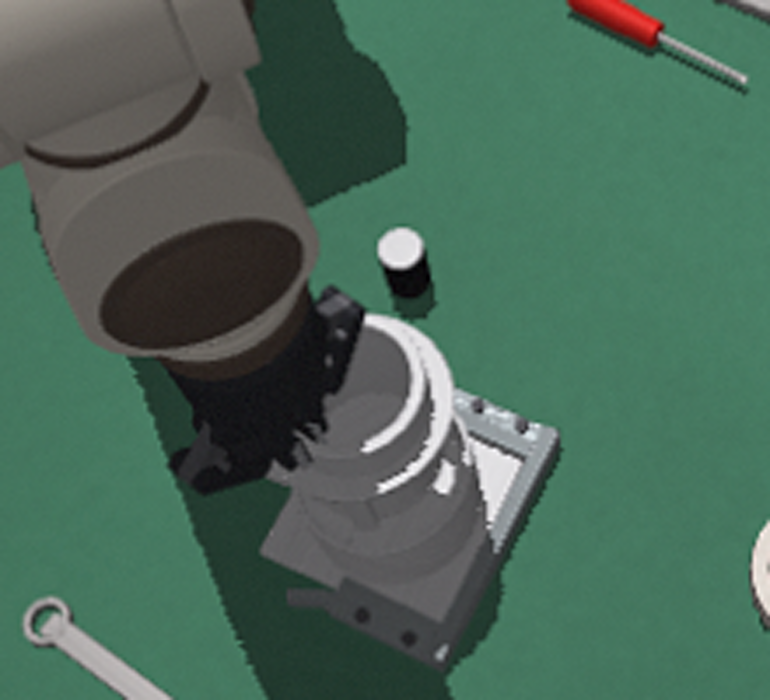

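View pics/top13.png

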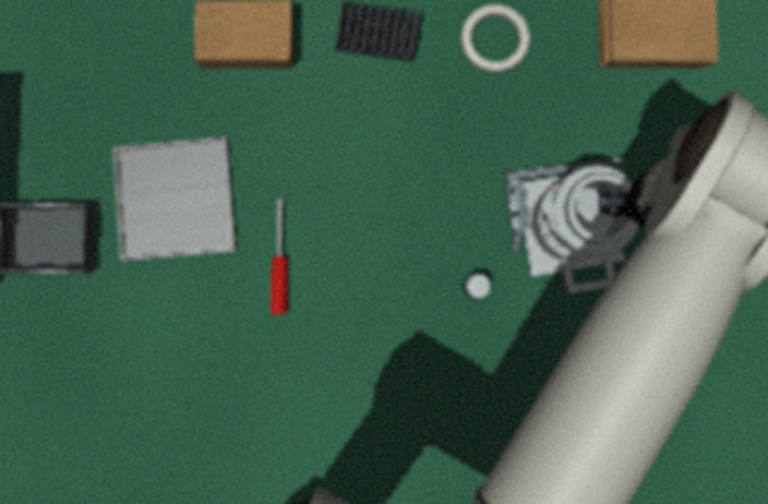

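Run:
```python
from h import *
d=dict(np.load("/tmp/top13.npz"))
c=[atz(d,[(p[0]/2.4+130-.3,p[1]/2.4+120-.3)],.012)[0] for p in [(114,147),(226,138),(235,251),(121,261)]]
print(np.round(c,4),np.mean(c,0)); 
for i in range(4): print(np.linalg.norm(c[i]-c[i-1]))
```

```text
[[0.6838 0.3944 0.012 ]
 [0.6976 0.2256 0.012 ]
 [0.5289 0.2093 0.012 ]
 [0.513  0.3792 0.012 ]] [0.60583045 0.30214334 0.012     ]
0.17143629523862494
0.16932177016466063
0.16948707772485225
0.17062322292020304
```

Emit:
{"method": "arm_command", "body": {"rows": [0.5,0,0,0,0,0,-1,1.5,0,0,0,0,0,-1,3,0,0,0,0,0,-1,5,0,0,0,0,0,-1,7.5,0,0,0,0,0,-1,10.5,0,0,0,0,0,-1,13.5,0,0,0,0,0,-1,16.5,0,0.1,0,0,0,-1,19.5,0,0.1,0,0,0,-1,22.5,0,0.1,0,0,0,-1,25.5,0,0.1,0,0,0,-1,28.5,0,0.1,0,0,0,-1]}}

```text
time: 20.57
ee_pos: [0.5863, -0.0407, 0.2733]
tcp_rot: [-90.0, -0.0, 86.8]
wrist_force: [0.8, 0.6, -2.8]
opening: 0.006
```

Emit:
{"method": "arm_command", "body": {"rows": [3,0,0,0,0,0,-1,6,0,0,0,0,0,-1,9,0,0,0,0,0,-1,12,0,0,0,0,0,-1,15,0,0,0,0,0,-1,18,0,0,0,0,0,-1,21,0,0,0,0,0,-1,24,0,0,0,0,0,-1,27,0,0,0,0,0,-1,29,0,0,0,0,0,-1,30.2,0,0,0,0,0,-1,30.6,0,0,0,0,0,-1]}}

```text
time: 21.57
ee_pos: [0.6034, 0.2645, 0.2728]
tcp_rot: [-90.0, 0.0, 86.9]
wrist_force: [-0.0, -0.5, -4.7]
opening: 0.006
```

Run:
```python
from h import *
o=sensors.get_obs(); print(o["time"],o["ee_pos"],o["wrist_force"],o["torque"],o["q"].round(1))
plan([.6037,.262,.2748],86.7)
d=imaging.camera("wrist"); pic(d,"w14",f=.8)
d=imaging.camera("top"); pic(d,"top14",crop=(130,120,450,330),f=2.4)
cc,r,n,q=ringfit(d,.20,.235,[.606,.302]); print(cc,r,n,np.median(q[:,2]))
```

```text
21.5667 [0.6034333  0.26447075 0.27281135] [-0.04796438 -0.4563569  -4.68642935] [-0.18099957 -0.0388081  -0.00772261] [23.7 20.1 24.4 94.4  0.  26.8]
shift cm [-0.25 -0.2  -0.04] rot [-0.   0.2 -0. ] rows 0.1
[0.5956127  0.25076714] 0.002867229050025344 3 0.21213896940343768
```

View pics/w14.png

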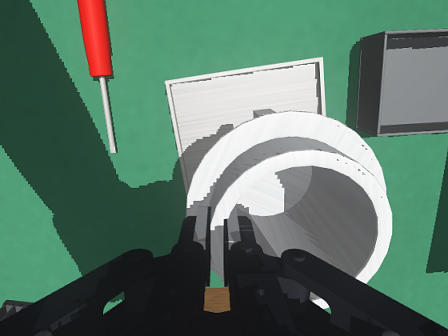

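View pics/top14.png

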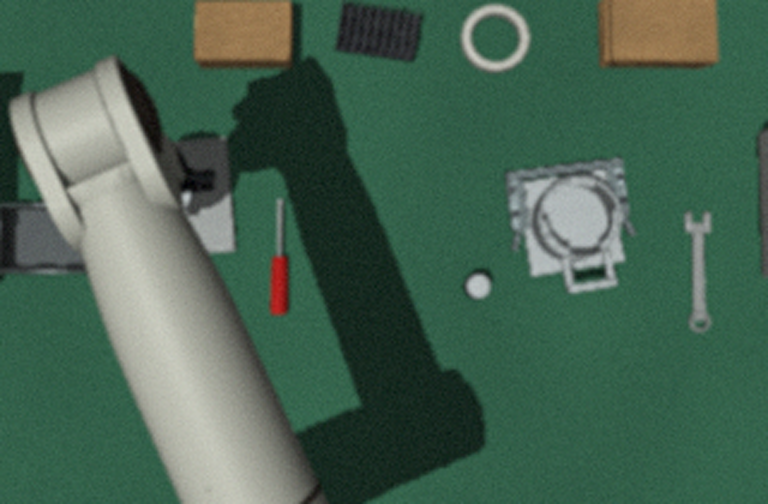

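Run:
```python
from h import *
d=imaging.camera("wrist"); P=cloud(d).reshape(-1,3)
for lo,hi in ((.178,.192),(.206,.222)):
    cc,r,n,q=ringfit(d,lo,hi,[.606,.302],rad=.09); 
    k=q; print(cc.round(4),round(r,4),n,np.median(q[:,2]),q.min(0),q.max(0))
    A=np.c_[q[:,:2]-[.606,.302],np.ones(len(q))]; print(np.linalg.lstsq(A,q[:,2],rcond=None)[0])
m=(P[:,2]>.05)&(P[:,2]<.13); q=P[m]; print(m.sum())
```

```text
[0.6066 0.3021] 0.0585 11644 0.18648859260870998 [0.54859411 0.24372295 0.17800728] [0.64631354 0.35936463 0.19199628]
[-0.01449151 -0.01314854  0.18590788]
[0.6063 0.2958] 0.0514 12480 0.21595731162919582 [0.56198795 0.24539078 0.20600196] [0.64942732 0.3469386  0.22199684]
[-0.0102625  -0.01230174  0.2147992 ]
5434
```

Emit:
{"method": "arm_command", "body": {"rows": [0,0.5,0,0,0,0,-1,0,1.3,0,0,0,0,-1,0,2.3,0,0,0,0,-1,0,3.4,0,0,0,0,-1,0,4.5,0,0,0,0,-1,0,5.6,0,0,0,0,-1,0,6.7,0,0,0,0,-1,0,7.7,0,0,0,0,-1,0,8.6,0,0,0,0,-1,0,9.3,0,0,0,0,-1,0,9.7,0,0,0,0,-1,0,9.8,0,0,0,0,-1]}}

```text
time: 22.72
ee_pos: [0.6043, 0.2619, 0.1743]
tcp_rot: [-89.9, 0.0, 86.7]
wrist_force: [0.5, -0.1, -3.4]
opening: 0.0062
```

Emit:
{"method": "arm_command", "body": {"rows": [0,0.1,0,0,0,0,-1,0,0.2,0,0,0,0,-1,0,0.3,0,0,0,0,-1,0,0.3,0,0,0,0,-1]}}

```text
time: 23.05
ee_pos: [0.6046, 0.262, 0.1725]
tcp_rot: [-90.0, -0.0, 86.7]
wrist_force: [0.7, -0.7, -3.0]
opening: 0.0059
```

Emit:
{"method": "arm_command", "body": {"rows": [0,0.1,0,0,0,0,-1,0,0.2,0,0,0,0,-1,0,0.2,0,0,0,0,-1]}}

```text
time: 23.3
ee_pos: [0.6044, 0.262, 0.1701]
tcp_rot: [-90.0, 0.0, 86.7]
wrist_force: [-0.3, -0.3, -2.8]
opening: 0.0058
```

Emit:
{"method": "arm_command", "body": {"rows": [0,0.1,0,0,0,0,-1,0,0.1,0,0,0,0,-1,0,0.1,0,0,0,0,-1]}}

```text
time: 23.55
ee_pos: [0.6044, 0.262, 0.1692]
tcp_rot: [-90.0, 0.0, 86.7]
wrist_force: [0.6, -0.1, -3.0]
opening: 0.0061
```

Emit:
{"method": "arm_command", "body": {"rows": [0,0.05,0,0,0,0,-1,0,0.1,0,0,0,0,-1,0,0.1,0,0,0,0,-1]}}

```text
time: 23.8
ee_pos: [0.6044, 0.262, 0.1681]
tcp_rot: [-90.0, 0.0, 86.7]
wrist_force: [1.0, 0.8, -4.6]
opening: 0.0062
```

Emit:
{"method": "arm_command", "body": {"rows": [0,0.05,0,0,0,0,-1,0,0.1,0,0,0,0,-1,0,0.1,0,0,0,0,-1]}}

```text
time: 24.05
ee_pos: [0.6045, 0.2619, 0.1674]
tcp_rot: [-90.0, -0.0, 86.7]
wrist_force: [0.1, -1.7, -1.6]
opening: 0.0062
```

Emit:
{"method": "arm_command", "body": {"rows": [0,0.05,0,0,0,0,-1,0,0.1,0,0,0,0,-1,0,0.1,0,0,0,0,-1]}}

```text
time: 24.3
ee_pos: [0.6046, 0.2619, 0.167]
tcp_rot: [-90.0, -0.0, 86.7]
wrist_force: [-1.4, -2.7, 4.0]
opening: 0.0062
```

Run:
```python
from h import *
o=sensors.get_obs(); print(o["time"],o["ee_pos"],o["wrist_force"],o["torque"])
d=imaging.camera("wrist")
cc,r,n,q=ringfit(d,.076,.088,[.606,.302],rad=.065); A=np.c_[q[:,:2]-[.606,.302],np.ones(len(q))]; print(cc,r,np.median(q[:,2]),np.linalg.lstsq(A,q[:,2],rcond=None)[0])
```

```text
24.3 [0.60456442 0.26186964 0.16704493] [-1.44658096 -2.69621863  3.98859091] [-0.53766864  0.41424514 -0.01193524]
[0.60727    0.30135706] 0.05844980105757713 0.08080350906125314 [0.01125173 0.00088842 0.08140962]
```

Emit:
{"method": "arm_command", "body": {"rows": [0,0,0,0,0,0,-0.9,0,0,0,0,0,0,-0.7,0,0,0,0,0,0,-0.5,0,0,0,0,0,0,-0.25,0,0,0,0,0,0,-0.25,0,0,0,0,0,0,-0.25,0,-1,0,0,0,0,-0.25,0,-3,0,0,0,0,-0.25,0,-5.5,0,0,0,0,-0.25,0,-8.5,0,0,0,0,-0.25,0,-11,0,0,0,0,-0.25,0,-12,0,0,0,0,-0.25], "force": 20}}

```text
time: 25.35
ee_pos: [0.6047, 0.2621, 0.2915]
tcp_rot: [-90.3, -0.1, 86.7]
wrist_force: [0.5, 0.2, 0.1]
opening: 0.0323
```

Emit:
{"method": "arm_command", "body": {"rows": [-3,0,0,0,0,0,-0.25,-6,0,0,0,0,0,-0.25,-9,0,0,0,0,0,-0.25,-12,0,0,0,0,0,-0.25,-14,0,0,0,0,0,-0.25,-15,0,0,0,0,0,-0.25,-15,0,0,0,0,0,-0.25]}}

```text
time: 25.93
ee_pos: [0.5959, 0.1106, 0.2872]
tcp_rot: [-90.1, -0.0, 86.6]
wrist_force: [-0.3, -0.3, 0.3]
opening: 0.0322
```

Run:
```python
from h import *
o=sensors.get_obs(); print(o["time"],o["ee_pos"],o["wrist_force"],o["opening"])
d=imaging.camera("wrist"); pic(d,"w15",f=.8)
cc,r,n,q=ringfit(d,.104,.120,[.606,.302]); A=np.c_[q[:,:2]-[.606,.302],np.ones(len(q))]; print("inner",cc,r,np.median(q[:,2]),np.linalg.lstsq(A,q[:,2],rcond=None)[0])
d=imaging.camera("top"); pic(d,"top15",crop=(130,120,450,330),f=2.4)
cc,r,n,q=ringfit(d,.074,.087,[.5755,-.288],rad=.066); print("outer rim",cc,r,np.median(q[:,2]),inholder(cc))
d=imaging.camera("scene"); pic(d,"scene15",f=1.4)
cc,r,n,q=ringfit(d,.074,.087,[.5755,-.288],rad=.066); print("outer rim",cc,r,np.median(q[:,2]),inholder(cc))
```

```text
25.9333 [0.5959456  0.11058838 0.28721944] [-0.32129978 -0.34848102  0.30607611] 0.03218844310238471
inner [0.6076479  0.30003357] 0.04508461803197861 0.11005559080317256 [0.00056124 0.00085678 0.10944814]
outer rim [ 0.57226777 -0.28907296] 0.06263110041618347 0.07850571779304394 [-0.00491843 -0.00130806]
outer rim [ 0.57204288 -0.28935114] 0.06245474889874458 0.07827478641615576 [-0.00517424 -0.00155809]
```

View pics/scene15.png

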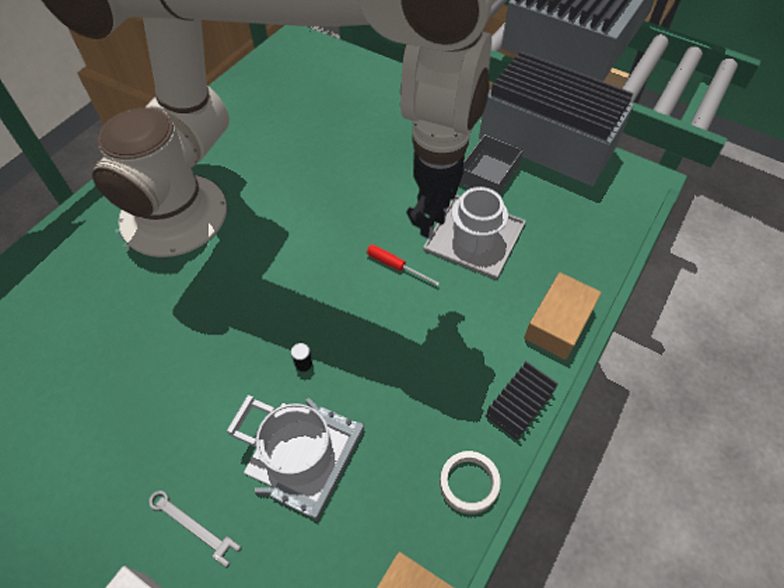

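View pics/top15.png

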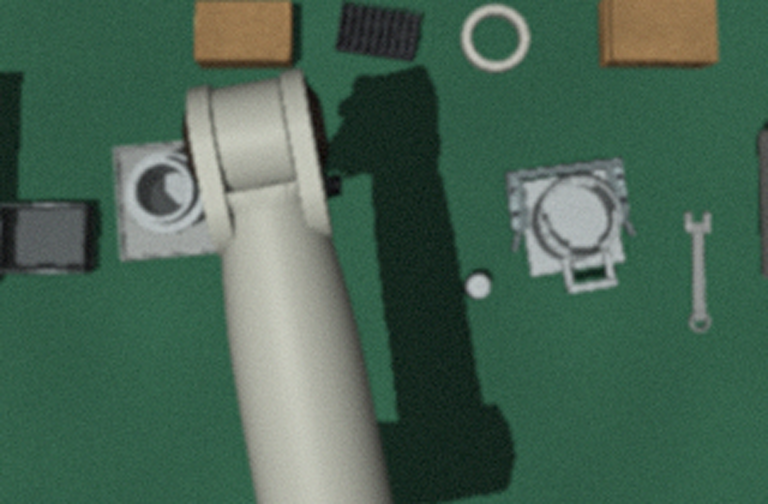

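Run:
```python
from h import *
print(bot.job_done(), sensors.get_obs()["time"])
```

```text
the job is handed in; nothing more can be done
the job is handed in; nothing more can be done
```

The job is handed in after about 26 s on the robot's clock; no verdict was reported.

**What I did:**
- I carried the pair by the side handle over the holder to its mouth, lowered it and slid it in until it met the back stop (about 16 N). Then I let go.
- I pinched the inner can's standing rim, raised it about 5 mm and twisted it counter-clockwise. The pull dropped from about 7 N to 3 N at around 72°, and I turned 8° more before lifting.
- I lifted the can about 100 mm clear and lowered it in millimetre steps into the tray. Then I opened the fingers and moved away.

**Last checks:**
- **Inner can:** it stands at (0.608, 0.300), against a tray centre of about (0.606, 0.302). Its rim tilt measures under 0.1°.
- **Outer can:** it measures 5 mm from home along the holder and 1.5 mm sideways, inside the limits of 15 and 10 mm. I did not measure its tilt separately. The fitted circle came out 3 mm too large, probably because it took in part of the handle, so the true distance is likely nearer 2 mm.
- **Other things on the bench:** by eye, the screwdriver, capacitor, bin and wrench look unmoved in the pictures; I did not measure them.
- **Robot:** it touches nothing, with wrist force about 0.3 N.

**Disagreements:** the holder's yaw estimates ranged from 5.0° to 7.4°, and I used 6.7°. The depth readings for the inner can's rim and flange sit 1 to 2 mm below the expected heights, which is within the calibration error.

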